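# Put the slide stainer's carousel drive into slow gear

## Robot

A 6-joint arm with a two-finger parallel gripper is mounted at the origin on the work surface. World frame = base frame: x ahead of the robot, y to its left, z up, the work surface at z = 0. Lengths are in mm, angles in rad, forces in N, time in s.
With the tool pointing down it reaches from about 350 to 975 mm from the base axis. Payload 7.1 kg.
Tool frame: the origin (TCP) lies between the finger pads; the fingertips stand 19 mm ahead of it and the grasp point (between the pads) is the TCP (ctrl.tcp_to_tips is the distance from the TCP to the fingertips, in mm); z points along the fingers, y is the line along which they close (so a half turn about z gives the same grasp; the last joint's range is limited). The gripper opens to 88 mm and grips with 3 to 60 N. Pads are 20 mm wide; open, the fingers measure 115 mm over their backs; the gripper's body (75 mm by 178 mm) begins 61 mm behind the grasp point.
Start: joints at [1.203, 0.423, 1.63, -0, 1.089, -0.019], TCP at [213.574, 587.359, 241.675] pointing down, gripper open.
Joint ranges: [-3, 3], [-0.9, 2.11], [0.09, 2.58], [-1.31, 4.45], [0.11, 2.69], [-2.54, 2.54]. Speed limits (rad/s): [2.39, 2.39, 3.01, 3.14, 3.14, 3.14].

## Interface

Orientations are given as a rotation vector (axis times angle).
In Python, from workcell import status, optics, ctrl gives the robot as it stands. The module is installed in compiled form; this text tells all that it offers.
- The arm moves only by the shell command python3 -m inch 'ROWS'. ROWS is JSON, a list that holds one entry, the list of rows, each a list of 7 numbers: the shift along the tool's x, y, z in mm, then the turn, a rotation vector about the tool's x, y, z in rad, then the opening in per cent of the stroke, from 0 (shut) to 100 (fully open). A call has 1 to 20 rows; each row is the pose to reach, as a shift and turn from the pose commanded when the call began, along the tool's axes at that moment; what a row does not reach only later rows make up. A row lasts 1/10 s, in which the tool goes at most 50 mm and 8.59 degrees, less where a joint would pass 70% of its speed; a pose out of reach is approached as far as the arm can. A call with a gripper value outside its range is refused whole. The fingers move at their own pace and stop on an object; the grip force is fixed at half the most. Time passes only in rows, so rows that repeat a pose let the fingers close. It gives the time, the measured TCP pose, the force, the opening and the grip force at its end, in the units of the state.
- status.get_obs(): the state, without advancing time (a new reading comes with each control period).
- optics.get_image(name): name is "scene" or "top"; returns a dict with "frame" (384x512x3 uint8, red, green, blue), "fx", "fy", "cx", "cy" (pixels), "rvec" (rotation vector, rad) and "tvec" (3), from world to camera coordinates, as OpenCV has them. Camera axes: x right, y down, z forward; pixel columns grow to the right and rows downward; lengths in mm; the calibration is good to about 2 mm. A picture is of the moment at which its call begins. There is no depth.
- ctrl.close_job(): hands the job in; it is judged then, once.
The state is a dict: "t": time; "qpos": joint angles; "qvel": joint speeds; "joint_torque": joint torques, N m; "ee_pos": TCP position; "orientation": TCP orientation; "ft_force": force on the tool from outside, world axes, zero at the start; "moment": the same for the moment, N m; "width": finger opening in mm; "grasp_force": force on a finger pad.
Only numpy, scipy, OpenCV 4.12 (cv2) and the standard library are available. Lean on these libraries where they do the work, as an engineer would, in place of code of your own. Each camera call takes 0.05 s, during which the arm holds its last target. There are 200 camera calls.

## Task

The drive unit of the slide-staining carousel stands on the bench with its cover off and both of its gears out of mesh. Put it in slow gear: turn the spindle by its bar handle until a gap between the teeth of the middle wheel faces the smaller of the two sliding gears, then slide that smaller gear in by its knob until its tooth is fully home in the wheel. Leave the larger sliding gear out, where it is, and let go.

Things in the scene. Friction and masses are not known exactly. Their poses are not given: they have to be found in the camera images.
- spindle_bar (a point): Centre of the level black bar handle (64 x 12 mm, 62 to 84 mm above the bench) on top of the upright spindle of the cream drive unit; point on the spindle axis, 73 mm up. x runs along the bar, z up. The steel 6-toothed middle wheel (94 mm over its tips, top face 38 mm up) turns with it; the bar lies in line with two opposite gaps. The unit (330 x 150 mm) may stand turned any way.
- spindle (a joint): Spindle turn, rad, counter-clockwise from above; limits +-3. At 0 the bar points at the slow knob. A wheel gap faces the small gear at 0 and every 1.047 from there; within 0.17 is good enough, the teeth centre themselves. Starts with a tooth in the way (0.37 to 0.68). Stiff (0.08 N m), stays where left.
- slow_knob (a point): Centre of the upright round black knob (26 mm across, 60 to 88 mm above the bench, point 74 mm up) on the SMALLER sliding gear (4 teeth, 64 mm over tips, top face 38 mm up). The gear does not turn; it slides level, straight towards the spindle axis: knob to axis 98 mm when out, 68 mm when home. A wheel tooth in the way stops it about 19 mm in.
- slow_slide (a joint): Travel of the smaller gear towards the spindle, m: 0 fully out, 0.030 fully home against its stop. Starts 0 to 0.008. Friction 2.5 N, no spring: stays where left. (Beside the gears, along one long side of the unit, is a motor box 58 mm high with a 30 mm cup on it; its inner face is 78 mm from the spindle axis.)
- fast_slide (a joint): Travel of the LARGER sliding gear (6 teeth, 92 mm over tips, same knob, on the other side of the spindle, knob 112 mm from the axis) towards the spindle, m: 0 out, 0.030 home. Starts 0 to 0.003; to be left there.

How it is judged (in metres and radians):
At the end, for the whole second after the job is handed in: The smaller gear is home in the wheel (travel over 25 of 30 mm), the larger gear is still out (travel under 8 mm), and both the small gear and the spindle are at rest (value of joint slow_slide above 0.025 m and value of joint fast_slide below 0.008 m and velocity of joint slow_slide between -0.01 and 0.01 m/s and velocity of joint spindle between -0.1 and 0.1 rad/s); the robot touches nothing.
It also fails if it takes over 42 s, if anything falls off the work surface, if the arm or the gripper's body presses on something with over 40 N, if the wrist force passes 120 N, or if a joint passes its speed limit or range.

## Working session

There is one attempt and no reset: what is moved stays moved. The work goes in short steps, Python scripts to look and compute and a shell command to move; the robot and the scene stay as the last step left them, time stands still between calls to the robot, and variables do not carry over. Pictures are saved under pics/ and viewed, at most 10 in all, crops included, and the job is handed in when it is done.

```bash
mkdir -p pics; cat > h.py <<'E'
import numpy as np, cv2
from workcell import status, optics, ctrl
from scipy.spatial.transform import Rotation as R
def ray(im,u,v,z):
    Rm=cv2.Rodrigues(np.array(im["rvec"],float))[0]; t=np.array(im["tvec"],float)
    c=-Rm.T@t; d=Rm.T@np.array([(u-im["cx"])/im["fx"],(v-im["cy"])/im["fy"],1])
    return c+d*(z-c[2])/d[2]
def save(im,n): cv2.imwrite(n,im["frame"][:,:,::-1])
E
python3 - <<'E'
from h import *
for n in("top","scene"):
    im=optics.get_image(n); save(im,f"pics/{n}0.png")
    Rm=cv2.Rodrigues(np.array(im["rvec"]))[0]; print(n,-Rm.T@np.array(im["tvec"]),im["fx"])
o=status.get_obs(); print(o["t"],R.from_rotvec(o["orientation"]).as_matrix().round(3),o["width"])
E
```

```text
top [448.02616658  46.71817477 806.62764423] 426.59190133432236
scene [799.20551194 420.29026892 583.65460019] 471.3748781446952
0.1 [[-0.94   0.342 -0.   ]
 [ 0.342  0.94  -0.001]
 [ 0.    -0.001 -1.   ]] 87.73264039136461
```

View pics/top0.png

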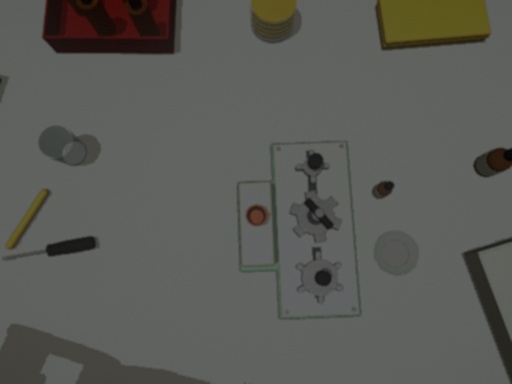

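View pics/scene0.png

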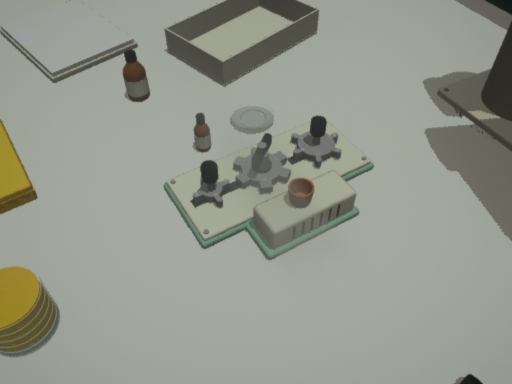

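The top view shows the small gear's knob near pixel (315,161), the bar near (319,213), the large gear's knob near (323,278), and the motor box on the left near (257,225). I'll measure these next.

```bash
python3 - <<'E'
from h import *
im=optics.get_image("top"); g=im["frame"].max(2)
m=(g<50).astype(np.uint8); m[:,:280]=0; m[:,350:]=0; m[:140]=0; m[300:]=0
n,l,s,c=cv2.connectedComponentsWithStats(m)
for i in range(1,n):
    if s[i,4]<25: continue
    p=np.argwhere(l==i)[:,::-1].astype(np.float32)
    r=cv2.minAreaRect(p); print(s[i],c[i].round(1),r)
    for z in(84,88):print(z,ray(im,*c[i],z).round(1))
    b=cv2.boxPoints(r); print([ray(im,*q,84)[:2].round(0) for q in b])
cv2.imwrite("pics/c.png",cv2.resize(im["frame"][130:330,230:370,::-1],None,fx=3,fy=3,interpolation=2))
E
```

```text
[307 152  16  18 213] [314.5 161. ] ((314.5, 160.5), (17.0, 15.0), 90.0)
84 [628.3 -52.9  84. ]
88 [627.3 -52.4  88. ]
[array([644., -40.]), array([645., -66.]), array([614., -66.]), array([614., -40.])]
[308 175   8  16  59] [311.3 184.7] ((311.6764831542969, 182.2941131591797), (15.109210968017578, 6.365809917449951), 85.60128784179688)
84 [586.2 -46.9  84. ]
88 [585.5 -46.4  88. ]
[array([603., -41.]), array([604., -52.]), array([578., -54.]), array([577., -43.])]
[304 198  29  31 297] [316.8 214.6] ((315.4586181640625, 215.70346069335938), (37.53656005859375, 15.363414764404297), 48.366458892822266)
84 [534.6 -55.7  84. ]
88 [534.2 -55.1  88. ]
[array([548., -22.]), array([566., -42.]), array([518., -84.]), array([500., -64.])]
[313 248   7  11  32] [315.2 250.9] ((316.0, 253.0), (10.0, 6.0), 90.0)
84 [473.2 -52.1  84. ]
88 [473.1 -51.5  88. ]
[array([478., -48.]), array([478., -59.]), array([462., -58.]), array([461., -48.])]
[315 270  16  16 204] [322.7 277.4] ((322.5, 277.5), (15.0, 15.0), 90.0)
84 [429.8 -63.9  84. ]
88 [429.9 -63.3  88. ]
[array([442., -51.]), array([442., -76.]), array([418., -76.]), array([417., -51.])]
```

View pics/c.png

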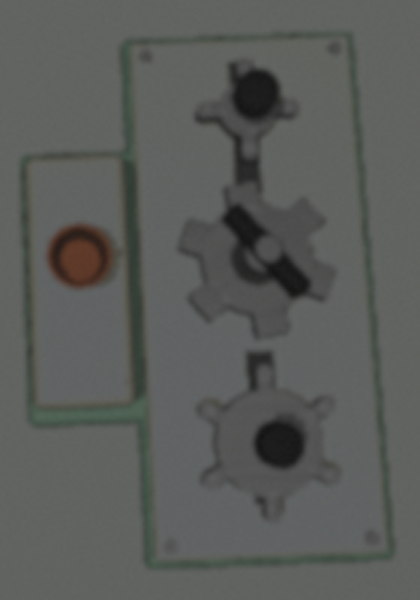

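The crop shows the bar running from about full-image pixel (306.7,201) to (330.5,227.5), centred near (318.8,213.7). Its near end leans towards the motor-box side of the line to the slow knob.

```bash
python3 - <<'E'
from h import *
im=optics.get_image("top")
a=ray(im,306.7,200.8,84);b=ray(im,330.5,227.5,84);c=ray(im,318.8,213.7,84)
k=ray(im,314.5,160.7,84);f=ray(im,322.7,277.4,84)
th=np.degrees(np.arctan2(*(a-b)[1::-1])); ln=np.degrees(np.arctan2(*(k-f)[1::-1]))
print(c,np.linalg.norm(a-b),th,ln,"theta",np.radians(th-ln),"k-c",np.linalg.norm(k-c),np.linalg.norm(f-c))
o=status.get_obs(); M=R.from_rotvec(o["orientation"]).as_matrix()
for p in(c,k): print(p, M.T@(np.array([p[0],p[1],73])-o["ee_pos"]))
y=np.degrees(np.arctan2(M[1,1],M[0,1])); print("tool z turn",np.radians(y-(th-90)))
E
```

```text
[536.14205702 -59.07385141  84.        ] 60.3040538365589 41.316979411492035 3.1606434695025514 theta 0.6659536926847686 k-c 92.90201001119469 106.415389021883
[536.14205702 -59.07385141  84.        ] [-524.09532963 -496.85342416  168.64177058]
[628.84362224 -52.97440313  84.        ] [-609.13029439 -459.43902669  168.60868517]
tool z turn 2.071679942842214
```

```bash
python3 -m inch '[[[-524,-497,60,0,0,2.07,50],[-524,-497,60,0,0,2.07,50],[-524,-497,60,0,0,2.07,50],[-524,-497,60,0,0,2.07,50],[-524,-497,60,0,0,2.07,50],[-524,-497,60,0,0,2.07,50],[-524,-497,60,0,0,2.07,50],[-524,-497,60,0,0,2.07,50],[-524,-497,60,0,0,2.07,50],[-524,-497,60,0,0,2.07,50],[-524,-497,60,0,0,2.07,50],[-524,-497,60,0,0,2.07,50],[-524,-497,60,0,0,2.07,50],[-524,-497,60,0,0,2.07,50],[-524,-497,60,0,0,2.07,50],[-524,-497,60,0,0,2.07,50],[-524,-497,60,0,0,2.07,50],[-524,-497,60,0,0,2.07,50],[-524,-497,60,0,0,2.07,50],[-524,-497,60,0,0,2.07,50]]]'
python3 - <<'E'
from h import *
o=status.get_obs(); M=R.from_rotvec(o["orientation"]).as_matrix(); print(o["t"],o["qpos"],o["width"],M.round(3))
print(M.T@(np.array([536.1,-59.1,73])-o["ee_pos"]), np.degrees(np.arctan2(M[1,1],M[0,1]))+90)
im=optics.get_image("scene"); save(im,"pics/s1.png")
E
```

```text
t: 2.2
ee_pos: [535.9, -57.7, 181.9]
orientation: [-2.938, -1.113, -0.0]
ft_force: [-0.1, -0.1, -0.0]
width: 43.5
grasp_force: 0.0
2.2 [-1.29436629e-01  3.78749433e-01  1.86568738e+00  5.40070979e-05
  8.97112170e-01  7.16853616e-01] 43.523496664170544 [[ 0.749  0.663  0.   ]
 [ 0.663 -0.749  0.   ]
 [ 0.     0.    -1.   ]]
[ -0.74534257   1.1616007  108.87947238] 41.50921026837161
```

View pics/s1.png

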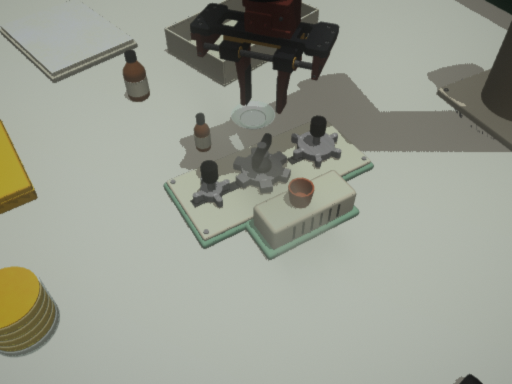

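The scene view shows the open fingers (tips near (245,100) and (283,105)) above the bar near (262,152), one on each side. Nothing is in the way, so I'll go down and grip.

```bash
python3 -m inch '[[[-1,1,40,0,0,0,50],[-1,1,75,0,0,0,50],[-1,1,95,0,0,0,50],[-1,1,107,0,0,0,50],[-1,1,107,0,0,0,50],[-1,1,107,0,0,0,0],[-1,1,107,0,0,0,0],[-1,1,107,0,0,0,0],[-1,1,107,0,0,0,0],[-1,1,107,0,0,0,0],[-1,1,107,0,0,0,0]]]'
```

```text
t: 3.35
ee_pos: [536.4, -59.9, 75.7]
orientation: [2.939, 1.11, 0.002]
ft_force: [-1.0, 3.2, 7.1]
width: 21.2
grasp_force: 30.0
```

```bash
python3 - <<'E'
from h import *
im=optics.get_image("scene"); cv2.imwrite("pics/s2.png",cv2.resize(im["frame"][80:250,160:390,::-1],None,fx=3,fy=3,interpolation=2))
o=status.get_obs();print(o["width"],o["ft_force"],o["moment"],o["grasp_force"])
E
```

```text
20.842751348412726 [-1.63864353  3.61391293  6.50097171] [ 0.56925114  0.42757635 -0.04620039] 30.001571774482727
```

View pics/s2.png

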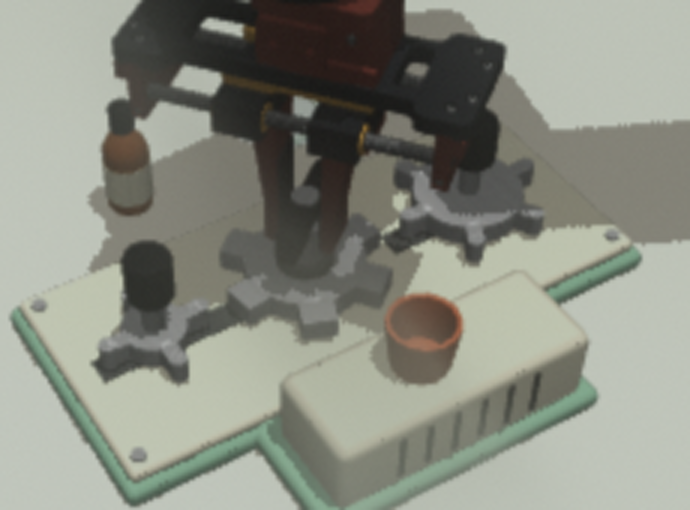

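The crop shows the fingers closed at the centre, on the 20 mm spindle hub (crop (300,240)). The reading of 21 mm fits this, since the bar itself is 12 mm wide. The hub turns with the wheel, so I'll turn it here and watch the result.

```bash
python3 -m inch '[[[0,0,0,0,0,0.1,0],[0,0,0,0,0,0.2,0],[0,0,0,0,0,0.3,0],[0,0,0,0,0,0.4,0],[0,0,0,0,0,0.5,0],[0,0,0,0,0,0.6,0],[0,0,0,0,0,0.67,0],[0,0,0,0,0,0.67,0],[0,0,0,0,0,0.67,0]]]'
python3 - <<'E'
from h import *
im=optics.get_image("scene"); cv2.imwrite("pics/s3.png",cv2.resize(im["frame"][80:250,160:390,::-1],None,fx=3,fy=3,interpolation=2))
o=status.get_obs();print(o["width"],o["ft_force"],o["moment"],o["qpos"])
E
```

```text
t: 4.3
ee_pos: [536.1, -59.1, 75.7]
orientation: [-3.139, -0.082, -0.001]
ft_force: [-1.7, 7.7, 7.6]
width: 21.2
grasp_force: 30.0
21.08592485455364 [-3.41277864  8.4092863   8.06465486] [1.46874124e+00 5.55296498e-01 1.35741424e-03] [-0.13262895  0.55075872  1.91121494  0.00222653  0.67944068  1.3841962 ]
```

View pics/s3.png

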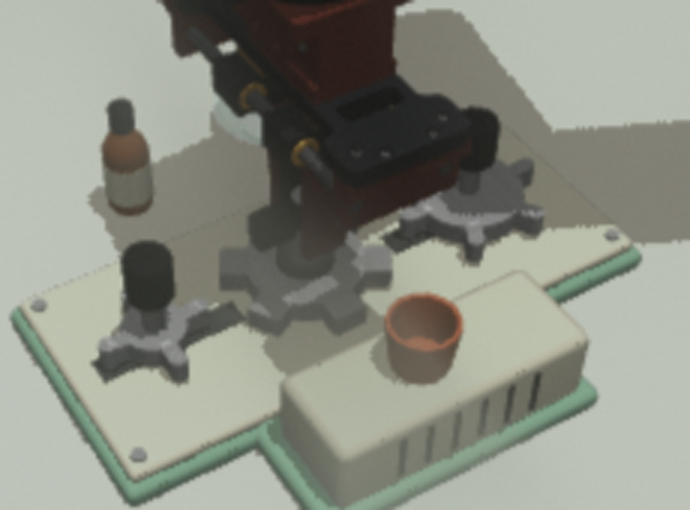

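The wheel has turned and a gap now seems to face the small gear, near crop (245,295). I'll release, rise and move over the slow knob, which is about 93 mm along tool x, then check with the top camera.

```bash
python3 -m inch '[[[0,0,0,0,0,0,50],[0,0,0,0,0,0,50],[0,0,0,0,0,0,50],[0,0,0,0,0,0,50],[0,0,-25,0,0,0,50],[0,0,-50,0,0,0,50],[0,0,-75,0,0,0,50],[0,0,-75,0,0,0,50],[46,0,-75,0,0,0,50],[93,0,-75,0,0,0,50],[93,0,-75,0,0,0,50],[93,0,-75,0,0,0,50]]]'
python3 - <<'E'
from h import *
o=status.get_obs(); M=R.from_rotvec(o["orientation"]).as_matrix(); print(M.T@(np.array([628.8,-53,74])-o["ee_pos"]),o["ft_force"],o["width"])
a=optics.get_image("top")["frame"][130:330,230:370,::-1]; b=optics.get_image("scene")["frame"][60:260,160:300,::-1]
cv2.imwrite("pics/c4.png",cv2.resize(np.hstack([a,b]),None,fx=2.8,fy=2.8,interpolation=2))
E
```

```text
t: 5.55
ee_pos: [628.7, -55.2, 148.1]
orientation: [-3.14, -0.083, 0.003]
ft_force: [-0.9, 0.4, 0.2]
width: 44.0
grasp_force: 0.0
[ 0.39130575 -2.20685125 74.11253979] [-0.94747681  0.39324104  0.24379311] 44.00930653049349
```

View pics/c4.png

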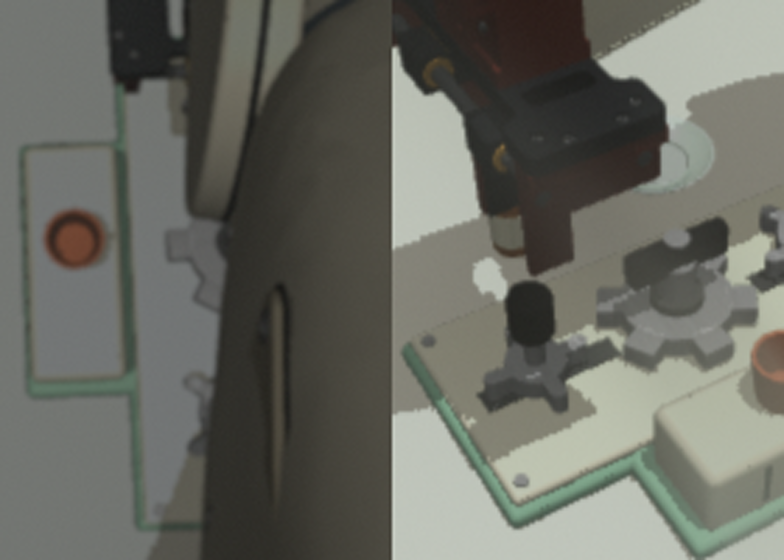

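The scene half shows the bar (composite (628,270) to (727,230)) pointing straight at the slow knob (530,310), so a gap faces the small gear. I'll grip the knob and slide it in.

```bash
python3 -m inch '[[[0,-2,35,0,0,0,50],[0,-2,60,0,0,0,50],[0,-2,71,0,0,0,50],[0,-2,71,0,0,0,50],[0,-2,71,0,0,0,0],[0,-2,71,0,0,0,0],[0,-2,71,0,0,0,0],[0,-2,71,0,0,0,0],[0,-2,71,0,0,0,0]]]'
python3 -m inch '[[[-4,0,0,0,0,0,0],[-8,0,0,0,0,0,0],[-12,0,0,0,0,0,0],[-15,0,0,0,0,0,0],[-15,0,0,0,0,0,0]]]'
```

```text
t: 6.55
ee_pos: [629.7, -54.0, 80.1]
orientation: [3.139, 0.083, 0.004]
ft_force: [-1.2, -4.4, 6.0]
width: 25.6
grasp_force: 30.0
t: 7.05
ee_pos: [615.1, -54.8, 80.0]
orientation: [3.139, 0.083, 0.006]
ft_force: [0.8, -4.8, 5.8]
width: 25.1
grasp_force: 30.0
```

```bash
python3 -m inch '[[[-3,0,0,0,0,0,0],[-6,0,0,0,0,0,0],[-9,0,0,0,0,0,0],[-11,0,0,0,0,0,0],[-13,0,0,0,0,0,0],[-13,0,0,0,0,0,0]]]'
```

```text
t: 7.65
ee_pos: [604.6, -55.3, 80.1]
orientation: [3.139, 0.083, 0.014]
ft_force: [9.7, -4.3, -2.2]
width: 25.6
grasp_force: 30.0
```

At 68.5 mm from the axis with the force rising, the gear is at its stop. I'll release, retreat and check.

```bash
python3 -m inch '[[[-2,0,0,0,0,0,0],[-2,0,0,0,0,0,0],[0,0,0,0,0,0,0],[0,0,0,0,0,0,50],[0,0,0,0,0,0,50],[0,0,0,0,0,0,50],[0,0,0,0,0,0,50],[0,0,-25,0,0,0,50],[0,0,-55,0,0,0,50],[0,0,-90,0,0,0,50],[0,0,-120,0,0,0,50],[30,-45,-120,0,0,0,50],[60,-90,-120,0,0,0,50],[90,-135,-120,0,0,0,50],[90,-180,-120,0,0,0,50],[90,-220,-120,0,0,0,50],[90,-220,-120,0,0,0,50],[90,-220,-120,0,0,0,50]]]'
python3 - <<'E'
from h import *
im=optics.get_image("top");a=im["frame"][130:330,230:370,::-1]; b=optics.get_image("scene")["frame"][60:260,160:300,::-1]
cv2.imwrite("pics/c5.png",cv2.resize(np.hstack([a,b]),None,fx=2.8,fy=2.8,interpolation=2))
E
```

```text
t: 9.45
ee_pos: [678.5, 170.7, 198.2]
orientation: [3.14, 0.087, -0.002]
ft_force: [-0.5, -1.0, 1.0]
width: 44.1
grasp_force: 0.0
```

View pics/c5.png

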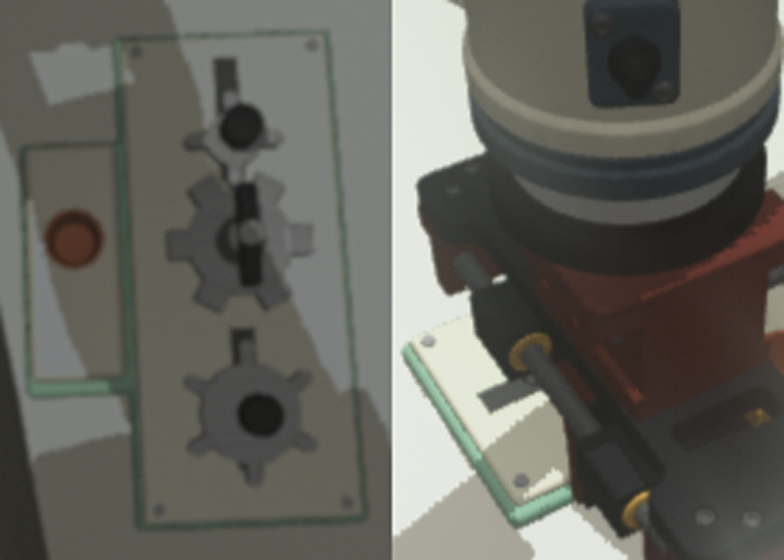

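The top half shows the small gear meshed in the wheel's gap: knob at (242,127), bar in line at (249,235), large gear still out at (260,415). I'll check the knob's distance from the axis before handing in.

```bash
python3 - <<'E'
from h import *
im=optics.get_image("top"); q=lambda u,v,z:ray(im,230+u/2.8,130+v/2.8,z)
k,c,f=q(242,126,86),q(249,235,84),q(260,414,86)
d=np.linalg.norm(k-c); print(k,c,d,np.linalg.norm(f-c),np.linalg.norm(k-f))
if np.linalg.norm(k-f)<182 and d<72: print(ctrl.close_job())
E
```

```text
[603.01647113 -55.69035881  86.        ] [535.75287203 -59.28678044  84.        ] 67.38936127609544 106.72129693480875 174.06011501793938
the job is handed in; nothing more can be done
None
```

The drive unit is in slow gear and the job is handed in: the last picture put the small gear's knob about 67 mm from the spindle axis (68 mm is home), the large gear's knob had not moved from its starting position, and the arm was clear of everything at about 10 s; I have not seen the verdict.

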